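# Lock the welding fixture with its locating pin

## Robot

A 7-joint arm with a two-finger parallel gripper is mounted at the origin on the work surface. World frame = base frame: x ahead of the robot, y to its left, z up, the work surface at z = 0. Lengths are in m, angles in rad, forces in N, time in s.
With the tool pointing down it reaches from about 0.425 to 0.95 m from the base axis. Payload 4.7 kg.
Tool frame: the origin (TCP) lies between the finger pads; the fingertips stand 25 mm ahead of it and the grasp point (between the pads) lies 6 mm ahead of it; x points along the fingers, z is the direction in which the jaws open and shut, and the axes are right-handed (so a half turn about x gives the same grasp; the last joint's range is limited). The gripper opens to 85 mm and grips with 20 to 120 N. Pads are 22 mm wide; open, the fingers measure 114 mm over their backs; the gripper's body (76 mm by 85 mm) begins 54 mm behind the grasp point. The pads swing forward as they close: fully open they stand 13 mm farther back than shut.
Start: joints at [-1.132, 0.469, -0.049, 1.532, 0.024, 1.141, -0.082], TCP at [0.304, 0.603, 0.256] pointing down, gripper open.
Joint ranges: [-2.59, 2.59], [-0.33, 1.99], [-1.39, 1.29], [0.1, 2.45], [-1.04, 4.18], [0.21, 1.99], [-2.66, 2.66]. Speed limits (rad/s): [2.57, 2.57, 3.14, 3.14, 3.14, 3.14, 3.14].

## Interface

Orientations are given as a 3x3 rotation matrix whose columns are the frame's x, y, z axes.
In Python, from rig import * gives the robot as it stands. Calls block until the motion is done:
- movep(position, orientation): joint-space move of the TCP to a pose.
- move_l(position, attitude=None, feed=0.15, until_force=None): straight line of the TCP; attitude=None keeps the orientation; feed is the mean speed in m/s. With until_force (N) it stops when the force on the tool has changed by that much, and returns True; else False.
- move_joints(angles): joint-space move.
- command_gripper(opening, newtons=None): finger opening in m; newtons is the grip in N (None keeps the last); returns when the fingers have stopped.
- sleep(seconds).
- inverse_kinematics(position, orientation): joint angles nearest the present ones, or None.
- sense(): the state.
- camera(name): name is "scene" or "top" or "wrist"; returns (picture, depth): 420x560x3 uint8, red, green, blue; 420x560 float32, m along the optical axis (not along the pixel's ray), 0 where there is no reading.
- camera_params(name): a dict with "K" (3x3 intrinsics, pixels), "position" and "rotation" of the camera in the world; the wrist camera has in their place "tool_from_camera" (4x4, takes a point from camera to tool coordinates, whose origin is the TCP and whose axes are the tool frame's). Camera axes: x right, y down, z forward; pixel columns grow to the right and rows downward; lengths in m; the calibration is good to about 2 mm. A picture is of the moment at which its call begins: read the wrist's pose just before it. camera_params takes no time and is no camera call.
A pose or a line that the arm cannot do raises Unreachable and nothing moves.
- finish_job(): hands the job in, once; it reports no verdict.
The state is a dict: "time_s": time; "joint_pos": joint angles; "qd": joint speeds; "joint_efforts": joint torques, N m; "position": TCP position; "tcp_rot": TCP orientation; "wrist_force": force on the tool from outside, world axes, zero at the start; "ft_torque": the same for the moment, N m; "finger_gap": finger opening in m.
Only numpy, scipy, OpenCV 4.12 (cv2) and the standard library are available. Lean on these libraries where they do the work, as an engineer would, in place of code of your own. Each camera call takes 0.05 s, during which the arm holds its last target. There are 200 camera calls.

## Task

Take the tall-knobbed locating pin out of the rack, put its nose down into the slot of the welding fixture's cover and slide it along the slot, lightly pressed, until it drops into the shuttered bush hidden in the bar below; then seat it fully home, collar flat on the cover, and let go. Be gentle: never load the fixture with more than about 35 N through the pin, guide the pin in rather than dropping it, and leave the two spare pins in their rack.

Things in the scene. Friction and masses are not known exactly. Their poses are not given: they have to be found in the camera images.
- fixture: Aluminium welding fixture, a fixed box 120 (x) by 340 (y) by 55 mm high with a small hold-down ear at each end; origin at the centre of its underside, z up. Its 6 mm thick cover (top face 55 mm above the origin) has one straight slot along the fixture's y axis. Cap screws near the corners stand 5 mm proud.
- fixture_slot (a point): Middle of the slot at the level of the cover's top face, fixture's axes. The slot is 18 mm wide (x -9 to 9) and 134 mm long (y -67 to 67). In the bar below it, on the slot's middle line at an unreported y between -46 and 46 mm, is a round bush 14 mm wide, deep enough for the whole shank, closed by a flush steel shutter that yields under 1 N.
- fixture_bar (a point): 6 mm below fixture_slot, on top of the plain steel bar seen through the slot. The bar floats on springs: it gives at about 3 N down, then 1.5 N per mm, up to 8 mm, where it stops hard. A pin nose slid along with the bar pressed down 3 to 5 mm is caught when the bar springs up around it at the bush: sliding is then blocked sideways.
- pin_knob (a point): Locating pin, centre of its knob: round black knob 24 mm in diameter, 45 mm tall; below it a steel collar 30 mm wide, 5 mm thick; then a steel shank 12 mm wide, 34 mm long. 84 mm in all, 0.17-0.26 kg, upright in a rack hole. This point is 61.5 mm above the nose, 27.5 mm above the collar's underside, 22.5 mm below the top.
- pin_nose (a point): Centre of the pin's flat nose, its lowest point, 34 mm below the collar's underside. The nose is 7 mm wide and widens over 6 mm to the 12 mm shank. Fully home it is 21 mm above the fixture's underside.
- rack: Fixed aluminium block 200 (x) by 50 (y) by 45 mm high with three 16 mm through holes in a row along its x axis, at x -65, 0 and 65 mm; the three pins stand in them in any order. Origin at the centre of its underside.
- spare_wide_knob (a point): Spare pin with a low, wide knob (36 mm in diameter, 22 mm tall) in the rack, to be left alone; point at the knob's centre, 16 mm above the rack's top.
- spare_slim_knob (a point): Spare pin with a slim knob (14 mm in diameter, 34 mm tall) in the rack, to be left alone; point at the knob's centre, 22 mm above the rack's top.
Mind the look-alikes: they are no part of the job. What is shaped like the part that bears pin_knob but red is not meant.

How it is judged:
By the outcome, as a careful person would: the job done as asked, in the order asked, and still so for the second after the job is handed in, with the robot touching nothing.
It also fails if it takes over 48 s, if anything falls off the work surface, if the arm or the gripper's body presses on something with over 40 N, if the wrist force passes 120 N, or if a joint passes its speed limit or range.

## Working session

There is one attempt and no reset: what is moved stays moved. The work goes in short steps, each a Python script; the robot and the scene stay as the last script left them, time stands still between calls to the robot, and variables do not carry over. Pictures are saved under pics/ and viewed, about 8 in all and at most 12, crops included, and the job is handed in when it is done.

```bash
mkdir -p pics; ls
cat > h.py <<'E'
from rig import *
import numpy as np, cv2
def cloud(name, st=None):
    s=sense(); im,d=camera(name); p=camera_params(name); K=p["K"]
    v,u=np.mgrid[:420,:560]
    P=np.stack([(u-K[0][2])/K[0][0]*d,(v-K[1][2])/K[1][1]*d,d],-1)
    if name=="wrist":
        T=np.array(p["tool_from_camera"]); R=np.array(s["tcp_rot"])
        P=(P@T[:3,:3].T+T[:3,3])@R.T+np.array(s["position"])
    else: P=P@np.array(p["rotation"]).T+np.array(p["position"])
    P[d==0]=np.nan
    return im,P
def save(n,im): cv2.imwrite(f"pics/{n}.png",im[...,::-1])
E
python3 - <<'E'
from h import *
import pickle
for n in("top","scene"):
    im,P=cloud(n); save(n,im); np.savez(n,im=im,P=P); print(n,camera_params(n))
print(sense())
a=np.vstack([cv2.imread("pics/top.png"),cv2.imread("pics/scene.png")]);a=cv2.hconcat([cv2.imread("pics/top.png"),cv2.imread("pics/scene.png")])
E
```

```text
pics
top {'K': array([[401.23554587,   0.        , 276.84799064],
       [  0.        , 401.23554587, 209.4224243 ],
       [  0.        ,   0.        ,   1.        ]]), 'position': array([0.31103927, 0.12470042, 0.88666526]), 'rotation': array([[-0.11981177, -0.97088923,  0.20741082],
       [-0.99278653,  0.11810885, -0.02062044],
       [-0.00447689, -0.20838524, -0.97803658]])}
scene {'K': array([[391.43644699,   0.        , 273.27623145],
       [  0.        , 391.43644699, 206.98492569],
       [  0.        ,   0.        ,   1.        ]]), 'position': array([0.93590943, 0.12430127, 0.52922692]), 'rotation': array([[-0.04081707,  0.70247498, -0.71053703],
       [ 0.99915619,  0.03194772, -0.02581168],
       [ 0.00456798, -0.71099103, -0.70318624]])}
{'time_s': 0.1, 'joint_pos': array([-1.13186544,  0.46936109, -0.04859842,  1.53354932,  0.02409454,
        1.14098895, -0.08228218]), 'qd': array([ 0.00156395, -0.00140272,  0.00145111, -0.00273203,  0.00091259,
       -0.00148742,  0.00025006]), 'joint_efforts': array([ 1.69364348e-04, -5.11513996e+01, -4.72487358e-02, -2.38393003e+01,
        1.07752980e-02,  4.35457681e-03,  3.23398046e-05]), 'position': array([0.30416424, 0.60206283, 0.25537677]), 'tcp_rot': array([[-7.29456180e-04, -8.92569814e-01,  4.50908634e-01],
       [-1.55924202e-03,  4.50909221e-01,  8.92568453e-01],
       [-9.99998518e-01, -5.19861138e-05, -1.72065088e-03]]), 'wrist_force': array([0.39089082, 0.08374366, 0.87013896]), 'ft_torque': array([-0.00842722,  0.01792628, -0.00165684]), 'finger_gap': 0.08531955900086335}
```

View pics/top.png

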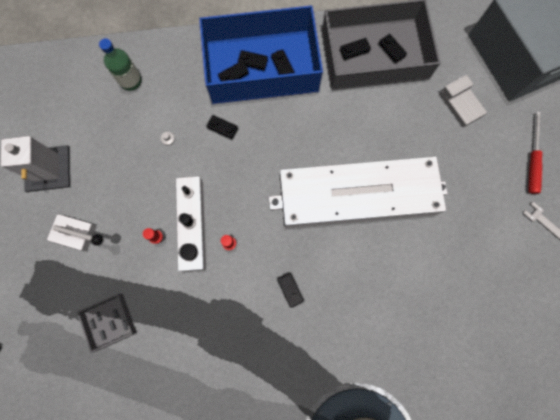

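View pics/scene.png

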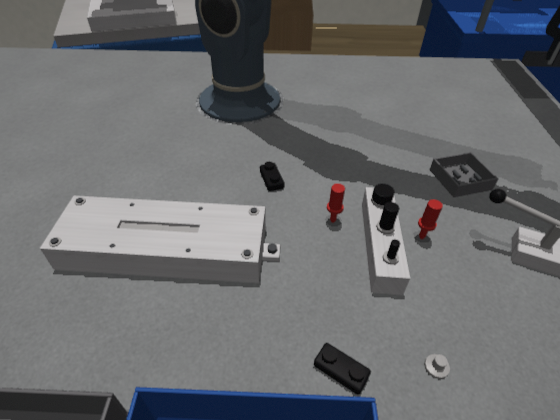

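The scene shows three pins in the rack: slim at top (186,190), tall at top (186,219), and wide at top (188,252). Two red tall-knobbed look-alikes stand outside the rack at (152,235) and (228,241). The middle black pin at (186,219) matches the tall knob. I'll measure everything and confirm with a crop.

Run:
```python
from h import *
from h import np,cv2
crops=[]
for n in("top","scene"):
    f=np.load(n+".npz"); im,P=f["im"],f["P"]; z=P[...,2]
    fx=(slice(150,235),slice(262,450)) if n=="top" else (slice(190,290),slice(40,290))
    rk=(slice(172,275),slice(170,210)) if n=="top" else (slice(178,295),slice(360,412))
    for nm,r,lo,hi in(("fix",fx,.049,.059),("rack",rk,.040,.050)):
        Q=P[r].reshape(-1,3); m=(Q[:,2]>lo)&(Q[:,2]<hi)
        print(n,nm,m.sum(),np.median(Q[m],0),cv2.minAreaRect(Q[m][:,:2].astype(np.float32)*1000))
    # slot: dark/low points inside the cover
    s=(slice(180,200),slice(325,400)) if n=="top" else (slice(217,233),slice(112,205))
    Q=P[s].reshape(-1,3);m=(Q[:,2]<.0525)&(Q[:,2]>.04);print("slot",m.sum(),np.median(Q[m],0),cv2.minAreaRect(Q[m][:,:2].astype(np.float32)*1000))
    for nm,c,h in (("tall",(186,219) if n=="top" else(390,214),14),("slim",(186,190)if n=="top" else(393,250),12),("wide",(188,252)if n=="top" else(383,195),14),("red1",(152,235)if n=="top" else (431,215),16),("red2",(228,241)if n=="top" else(337,200),16)):
        Q=P[c[1]-h:c[1]+h,c[0]-h:c[0]+h].reshape(-1,3);I=im[c[1]-h:c[1]+h,c[0]-h:c[0]+h].reshape(-1,3)
        zt=np.nanpercentile(Q[:,2],99); m=(Q[:,2]>zt-.006);print(n,nm,zt.round(4),m.sum(),np.nanmedian(Q[m],0).round(4))
c=lambda i,a,b,x,y:cv2.resize(i[a:b,x:y],(400,400),interpolation=cv2.INTER_CUBIC)
a=c(np.load("top.npz")["im"],170,280,135,245);b=c(np.load("scene.npz")["im"],175,300,320,445)
save("crop1",np.hstack([a,b]))
```

```text
top fix 8314 [ 0.50634996 -0.07677434  0.05468459] ((508.18695068359375, -77.88685607910156), (340.80596923828125, 121.05071258544922), 88.12760162353516)
top rack 1651 [0.49013635 0.29332796 0.04465058] ((485.0511169433594, 297.50592041015625), (51.121971130371094, 200.65538024902344), 87.60488891601562)
slot 545 [ 0.50920881 -0.07785047  0.04889756] ((509.5143127441406, -79.67879486083984), (159.60003662109375, 42.307125091552734), 82.86888122558594)
top tall 0.0964 105 [0.4838 0.297  0.0945]
top slim 0.0844 35 [0.5488 0.2938 0.0833]
top wide 0.0738 241 [0.4195 0.2996 0.0712]
top red1 0.085 108 [0.4638 0.373  0.0832]
top red2 0.0855 106 [0.4308 0.2178 0.0835]
scene fix 11763 [ 0.51852004 -0.07652442  0.0561188 ] ((509.3333435058594, -79.801025390625), (340.923095703125, 123.82122802734375), 87.94554901123047)
scene rack 1836 [0.52593184 0.28591731 0.04566458] ((486.9485778808594, 295.489013671875), (50.705169677734375, 201.77984619140625), 87.3203353881836)
slot 526 [ 0.50577063 -0.08072167  0.05033471] ((506.5040283203125, -80.50808715820312), (132.3354949951172, 16.017356872558594), 88.3488540649414)
scene tall 0.0966 148 [0.4888 0.2946 0.0953]
scene slim 0.0854 69 [0.5536 0.2916 0.084 ]
scene wide 0.0965 89 [0.4846 0.2935 0.0955]
scene red1 0.0855 148 [0.4683 0.3712 0.0841]
scene red2 0.0857 120 [0.4357 0.216  0.0844]
```

View pics/crop1.png

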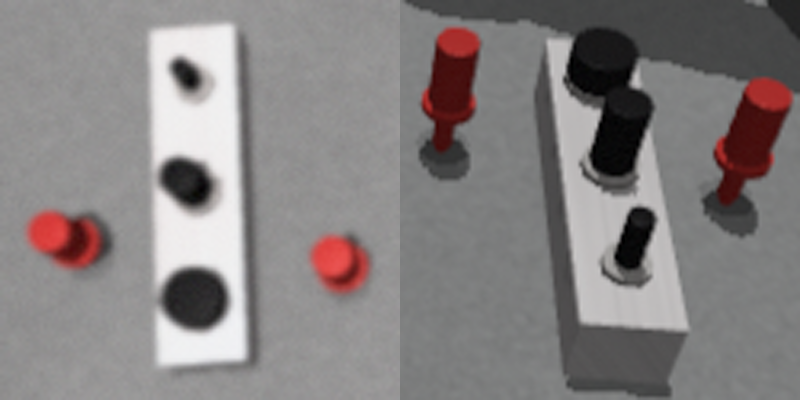

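The crop confirms it. The middle pin (left half ~(187,180), right half ~(617,140)) is black, tall-knobbed and in the rack. The others are the wide spare, the slim spare and the two red ones. The rack centre (0.486, 0.2965) agrees with the knob. Next I hover and refine with the wrist camera.

```bash
cat >> h.py <<'E'
def ori(deg):
    a=np.radians(deg); z=np.array([np.cos(a),np.sin(a),0]); x=np.array([0,0,-1.]); return np.stack([x,np.cross(z,x),z],1)
E
python3 - <<'E'
from h import *
movep([.486,.2965,.24],ori(87.3)); command_gripper(.06,30); sleep(.2)
im,P=cloud("wrist"); save("w1",im); np.savez("w1",im=im,P=P)
s=sense();print(s["time_s"],s["position"],s["wrist_force"],s["finger_gap"])
Q=P.reshape(-1,3); I=im.reshape(-1,3).astype(int)
near=np.hypot(Q[:,0]-.486,Q[:,1]-.2965)<.022
m=near&(Q[:,2]>.088)&(Q[:,2]<.102); print("knobtop",m.sum(),np.median(Q[m],0),cv2.minEnclosingCircle(Q[m][:,:2].astype(np.float32)*1000))
m=(Q[:,2]>.04)&(Q[:,2]<.049)&(abs(Q[:,1]-.296)<.035)&(abs(Q[:,0]-.486)<.11)
print("rack",m.sum(),np.median(Q[m][:,2]),cv2.minAreaRect(Q[m][:,:2].astype(np.float32)*1000))
E
```

```text
2.0583 [0.48596999 0.29651352 0.23997745] [-0.06641476  0.60290448 -0.47424717] 0.06003723582498587
knobtop 586 [0.48475975 0.29517501 0.09485006] ((485.83416748046875, 295.1432800292969), 11.837141990661621)
rack 6916 0.044972432350457114 ((486.4174499511719, 295.02099609375), (50.21226501464844, 199.9197540283203), 87.35816192626953)
```

View pics/w1.png

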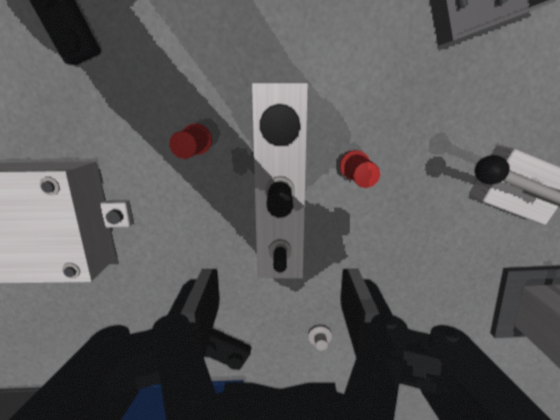

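The wrist view gives the knob at (280,198), the wide spare at (280,125) and the slim spare at (280,255). The knob top measures z=0.095, ⌀23.7 mm, which matches. The rack is 50×200 at 87.4°, also a match. Next: grasp, lift and look at the fixture.

Run:
```python
from h import *
x,y=.4860,.2951
R=ori(87.4)
movep([x,y,.13],R)
print("hit",move_l([x,y,.0805],feed=.1,until_force=12)); s=sense();print(s["position"],s["wrist_force"])
command_gripper(.015,60); s=sense();print(s["time_s"],s["position"],s["wrist_force"],s["finger_gap"])
move_l([x,y,.20],feed=.12); s=sense();print(s["wrist_force"],s["finger_gap"])
movep([.5075,-.079,.23],ori(88)); sleep(.2)
im,P=cloud("wrist"); save("w2",im); np.savez("w2",im=im,P=P)
s=sense();print(s["time_s"],s["position"],s["wrist_force"],s["finger_gap"])
Q=P.reshape(-1,3)
m=(Q[:,2]>.049)&(Q[:,2]<.0585)&(abs(Q[:,1]+.079)<.2)&(abs(Q[:,0]-.508)<.08)
print("fix",m.sum(),np.median(Q[m][:,2]),cv2.minAreaRect(Q[m][:,:2].astype(np.float32)*1000))
m=(Q[:,2]>.045)&(Q[:,2]<.0522)&(abs(Q[:,1]+.079)<.08)&(abs(Q[:,0]-.508)<.02)
print("slot",m.sum(),np.median(Q[m],0),cv2.minAreaRect(Q[m][:,:2].astype(np.float32)*1000))
```

```text
hit False
[0.4865747  0.2954882  0.08125795] [-0.37273926  0.80777362 -0.22202484]
3.6417 [0.48647027 0.29555509 0.08136282] [-0.84187009 -0.29593776  5.14837353] 0.022807145598237957
[-0.20831633 -0.16952272 -1.3970848 ] 0.022624366933243132
6.4417 [ 0.50770549 -0.07798846  0.22986085] [-0.12207828 -0.73674469 -1.59480593] 0.02253545613864239
fix 41975 0.054944930128957126 ((509.5397033691406, -80.12538146972656), (341.4245300292969, 121.10143280029297), 88.04885864257812)
slot 2436 [ 0.51039677 -0.07991182  0.0490205 ] ((510.19036865234375, -79.99735260009766), (134.7221221923828, 17.148805618286133), 88.26721954345703)
```

View pics/w2.png

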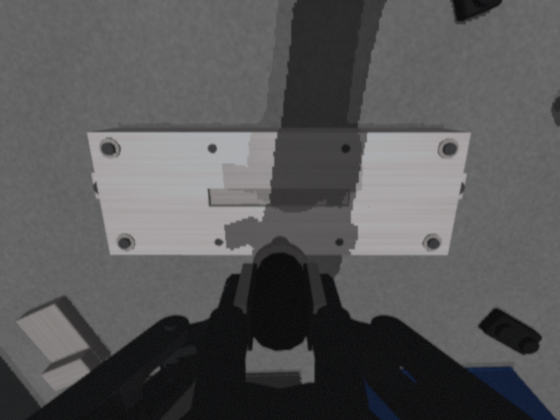

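The pin is held (gap 22.6 mm). The slot is visible at (208–350,198), measures 134.7×17.1 mm and sits at z 0.049, all as expected. The slot middle is (0.510,-0.080) at 88.05°. Next I enter near the +y end and look for bar contact at TCP z≈0.119.

```bash
cat >> h.py <<'E'
RF=ori(88.05); YF=RF[:,2]; C=np.array([.5100,-.0800,0])
def pt(v,z,dx=0): return C+v*YF-dx*RF[:,1]+[0,0,z]
def fv():
    s=sense(); d=np.array(s["position"])-C; return s["time_s"],"x %.2f y %.2f z %.2f"%(-d@RF[:,1]*1e3,d@YF*1e3,d[2]*1e3),np.round(s["wrist_force"],1),round(s["finger_gap"]*1e3,2)
E
python3 - <<'E'
from h import *
movep(pt(.054,.16),RF); move_l(pt(.054,.135),feed=.06); sleep(.3); print(fv())
print(move_l(pt(.054,.112),feed=.015,until_force=4)); print(fv()); sleep(.2); print(fv())
im,P=cloud("scene"); save("s2",cv2.resize(im[60:270,60:340],(800,600)))
E
```

```text
(7.75, 'x 0.17 y 54.03 z 135.26', array([ 0. ,  0.1, -2.3]), 22.49)
True
(8.825, 'x -0.05 y 54.18 z 117.59', array([ 0.7, -0. ,  2.5]), 22.46)
(9.025, 'x -0.17 y 54.18 z 117.52', array([0.6, 0.1, 3.1]), 22.4)
```

View pics/s2.png

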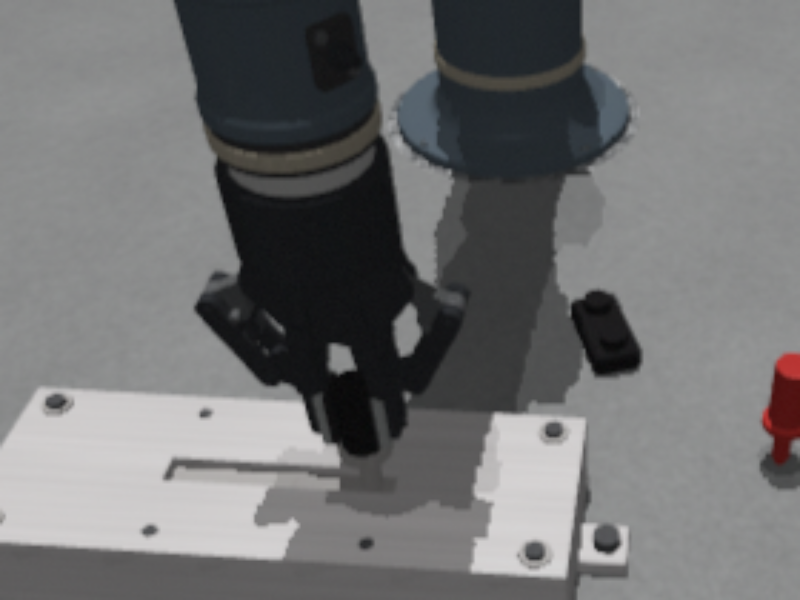

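The pin is upright in the slot (shank at ~(370,470)). The bar was reached at TCP z≈0.119, as predicted, and is pressed about 1.6 mm. I'll press to about 4 mm and slide.

Run:
```python
from h import *
print(move_l(pt(.054,.1150),feed=.01,until_force=9)); print(fv())
move_l(pt(.050,.1150),feed=.015); print(fv())
print(move_l(pt(-.056,.1150),feed=.018,until_force=5)); print(fv()); sleep(.2); print(fv())
```

```text
False
(9.45, 'x 0.20 y 54.24 z 115.26', array([-0.2,  1.4,  6.4]), 22.67)
(9.8667, 'x 0.25 y 52.34 z 115.36', array([-0.3,  4.9,  5.9]), 22.77)
True
(12.4917, 'x -0.46 y 12.63 z 114.54', array([ 0.1, -0.2, -2.1]), 22.54)
(12.6917, 'x -0.19 y 13.41 z 114.74', array([-0.5, -0.9, -3. ]), 22.42)
```

The load vanished (only pin weight is left), so the pin is caught at y≈13 mm. I'll probe both ways to confirm the block and find the centre.

Run:
```python
from h import *
y=.0134;ys=[]
for sg in(-1,1):
    move_l(pt(y,.1148),feed=.02); sleep(.15)
    print(move_l(pt(y+sg*.009,.1148),feed=.01,until_force=5)); print(fv())
    ys.append((np.array(sense()["position"])-C)@YF)
y=np.mean(ys); move_l(pt(y,.1148),feed=.02); xs=[]
for sg in(-1,1):
    move_l(pt(y,.1148,0),feed=.02); sleep(.15)
    print(move_l(pt(y,.1148,sg*.006),feed=.01,until_force=5)); print(fv())
    xs.append(-(np.array(sense()["position"])-C)@RF[:,1])
x=np.mean(xs); print(x,y)
move_l(pt(y,.1148,x),feed=.02); sleep(.2); print(fv())
```

```text
True
(13.7167, 'x -0.10 y 9.09 z 114.42', array([ 0. ,  1.4, -0. ]), 22.27)
True
(14.6833, 'x -0.47 y 13.63 z 114.37', array([ 1.3, -2.7, -0.3]), 22.42)
True
(15.95, 'x -3.12 y 11.36 z 115.30', array([ 1.9, -1. , -1. ]), 22.54)
True
(16.9167, 'x 1.77 y 11.37 z 113.66', array([-0.4, -0. , -0.7]), 22.79)
-0.0006783348405178523 0.011359272465757853
(17.3833, 'x -0.66 y 11.36 z 114.73', array([-0.6, -0.3, -1.4]), 22.62)
```

It is blocked on all four sides, with centre y=11.4 and x=−0.7 mm. Next I guide it down; the seat is expected at TCP z≈0.0913.

Run:
```python
from h import *
x,y=-.00068,.01136
print(move_l(pt(y,.098,x),feed=.02,until_force=8)); print(fv())
sleep(.1); print(move_l(pt(y,.087,x),feed=.01,until_force=10)); print(fv()); sleep(.2); print(fv())
```

```text
False
(18.375, 'x -0.64 y 11.38 z 98.09', array([ 0. ,  0. , -1.4]), 22.94)
True
(19.2, 'x -0.68 y 11.35 z 91.45', array([-0.5,  1. ,  4.8]), 22.4)
(19.4, 'x -0.69 y 11.35 z 91.43', array([-1.6,  0.3,  6. ]), 23.0)
```

Contact is at z 91.4 against the expected 91.3, so the collar is on the cover. I release, retreat straight up and check.

Run:
```python
from h import *
x,y=-.00068,.01136
command_gripper(.05,30); sleep(.2); print(fv())
p=np.array(sense()["position"]); move_l(p+[0,0,.11],feed=.12); sleep(.2); print(fv())
im,P=cloud("wrist"); im2,P2=cloud("scene"); im3,P3=cloud("top")
for n,P_ in(("w",P),("s",P2),("t",P3)):
    Q=P_.reshape(-1,3); c=pt(y,0,x)
    near=np.hypot(*(Q[:,:2]-c[:2]).T)<.03
    m=near&(Q[:,2]>.1)&(Q[:,2]<.112); print(n,"top",m.sum(),np.median(Q[m],0) if m.any() else "", np.ptp(Q[m],axis=0) if m.any() else "")
    m=near&(Q[:,2]>.0575)&(Q[:,2]<.064); print("  collar",m.sum(),np.median(Q[m],0) if m.any() else "")
a=cv2.resize(im[100:310,175:385],(400,400)); b=cv2.resize(im2[120:320,40:440],(800,400))
save("end",np.hstack([a,b[:, ::2] if 0 else cv2.resize(b,(400,400))]))
```

```text
(19.975, 'x -1.60 y 11.41 z 90.52', array([0.2, 0.8, 0.6]), 50.04)
(21.2417, 'x -1.95 y 11.41 z 199.81', array([-0.2, -1.9, -0.2]), 49.88)
w top 824 [ 0.50764886 -0.06984225  0.10485221] [0.02299748 0.0229246  0.00705048]
  collar 276 [ 0.49947543 -0.069687    0.05992184]
s top 163 [ 0.51204501 -0.06763435  0.10574458] [0.0244555  0.0228     0.00792878]
  collar 115 [ 0.51874453 -0.06435592  0.06079468]
t top 106 [ 0.50718148 -0.06696416  0.10460134] [0.02301486 0.02266209 0.00635347]
  collar 55 [ 0.50149036 -0.06007626  0.05877789]
```

View pics/end.png

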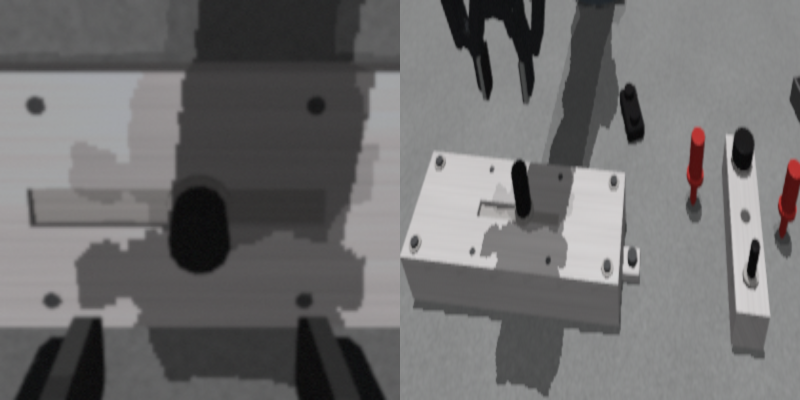

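The knob top reads z=0.1049 (expected 0.105) and the collar top 0.0599 (expected 0.060). The pin stands upright at (520,190) in the scene crop and (200,230) in the wrist crop. Both spares are still in the rack at (742,145) and (753,260), and nothing is touched.

```bash
python3 -c "
from rig import *
finish_job()"
```

```text
the job is handed in; nothing more can be done
```

The pin is fully home in the bush, released with the gripper clear above it. I handed the job in at about 21 s on the robot's clock, against the 48 s limit.

I took the tall black-knobbed pin from the rack's middle hole and put its nose into the slot near the +y end. I slid it along with the bar pressed about 4 mm until it was caught at y ≈ +11 mm. Probing showed it blocked on all four sides. I then centred it, guided it down until the collar met the cover with about 8 N, and let go.

**Last checks:**
- **Height:** the wrist camera read the knob top at 0.1049 m (0.105 expected) and the collar top at 0.0599 m (0.060 expected). The other two cameras agreed within about 1.5 mm.
- **Rack:** both spare pins are still in place.
- **Forces:** no wrist reading I took went above about 8 N. I read them between moves and did not log them continuously, so short peaks could have been missed.
- **Disagreements:** the cameras differed by 2–5 mm sideways, more than the stated 2 mm calibration in places. The arm shifted about 1 mm when the fingers opened. Neither affected the seating.

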